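# Line up spray-test blocks in the corner guide

### The arm

A 6-joint arm with a two-finger parallel gripper is mounted at the origin on the work surface. World frame = base frame: x ahead of the robot, y to its left, z up, the work surface at z = 0. Lengths are in m, angles in rad, forces in N, time in s.
With the tool pointing down it reaches from about 0.325 to 1 m from the base axis. Payload 5.1 kg.
Tool frame: the origin (TCP) lies between the finger pads; the fingertips stand 22 mm ahead of it and the grasp point (between the pads) lies 3 mm ahead of it; z points along the fingers, y is the direction in which the jaws open and shut (so a half turn about z gives the same grasp; the last joint's range is limited). The gripper opens to 85 mm and grips with 20 to 120 N. Pads are 22 mm wide; open, the fingers measure 114 mm over their backs; the gripper's body (76 mm by 85 mm) begins 54 mm behind the grasp point. The pads swing forward as they close: fully open they stand 13 mm farther back than shut.
Start: joints at [1.025, 0.124, 1.65, -0, 1.367, -0.083], TCP at [0.29, 0.582, 0.253] pointing down, gripper open.
Joint ranges: [-2.61, 2.61], [-1.02, 2.33], [0.03, 2.71], [-1.35, 4.49], [0.32, 2.68], [-2.91, 2.91]. Speed limits (rad/s): [2.57, 2.57, 3.14, 3.14, 3.14, 3.14].

### API

Orientations are given as a 3x3 rotation matrix whose columns are the frame's x, y, z axes.
In Python, from cell import read_state, read_camera, hand_in gives the robot as it stands. The module is installed in compiled form; this text tells all that it offers.
- The arm moves only by the shell command python3 -m creep 'ROWS'. ROWS is text: rows parted by semicolons, each of 7 numbers parted by spaces: the turn, a rotation vector about the world's x, y, z in rad, then the shift along the world's x, y, z in cm, then the finger opening in cm, from 0 to 8.54. In form: wx wy wz dx dy dz fingers; .... A call has 1 to 20 rows; each row shifts and turns the commanded pose from where the row before left it; what a row does not reach is not made up. A row lasts 1/12 s, in which the tool goes at most 41.7 mm and 7.16 degrees, less where a joint would pass 70% of its speed; a pose out of reach is approached as far as the arm can. A call is refused whole if a number of a shift passes 4.17 or a number of a turn 0.125, either way. A call with a gripper value outside its range is refused whole. The fingers move at their own pace and stop on an object; the grip force is fixed at half the most. Time passes only in rows, so rows that do not move let the fingers close. It gives the time, the measured TCP pose, the force and the opening at its end, in the units of the state.
- read_state(): the state, without advancing time (a new reading comes with each control period).
- read_camera(name): name is "scene" or "top" or "wrist"; returns a dict with "pixels" (400x640x3 uint8, blue, green, red), "vfov" (degrees; the focal length in pixels is half the picture's height over the tangent of half this angle, whatever the lens; pixels are square), "cx", "cy" (the principal point, pixels), "R" (3x3) and "t" (3): a world point X has camera coordinates R X + t; the wrist camera has in their place "T_tool_cam" (4x4, takes a point from camera to tool coordinates, whose origin is the TCP and whose axes are the flange's). Camera axes: x right, y down, z forward; pixel columns grow to the right and rows downward; lengths in m; the calibration is good to about 2 mm. A picture is of the moment at which its call begins: read the wrist's pose just before it. There is no depth.
- hand_in(): hands the job in, once; it reports no verdict.
The state is a dict: "clock": time; "q": joint angles; "dq": joint speeds; "tau": joint torques, N m; "eef_pos": TCP position; "ee_rot": TCP orientation; "force": force on the tool from outside, world axes, zero at the start; "wrist_torque": the same for the moment, N m; "grip_width": finger opening in m.
Only numpy, scipy, OpenCV 4.12 (cv2) and the standard library are available. Lean on these libraries where they do the work, as an engineer would, in place of code of your own. Each camera call takes 0.05 s, during which the arm holds its last target. There are 200 camera calls.

### The job

Line up the three plywood sample blocks for a spray test: lay them flat on the table in one tight, straight row in the corner of the aluminium L-shaped guide, side by side with their long sides touching, each with a short end flush against the long rail and the first one flush against the short stop. It does not matter which block goes where. Leave everything else on the table where it stands.

Things in the scene. Friction and masses are not known exactly. Their poses are not given: they have to be found in the camera images.
- guide: aluminium L-shaped guide fixed to the table, 15 mm high. Origin: inside corner, at table height. Long rail 25 mm wide, on the side away from the robot: inner face is its plane x = 0, from y = +20 to -320 mm. Short stop 20 mm wide: inner face is its plane y = 0, from x = 0 to -100 mm. The row belongs in the quarter x < 0, y < 0, blocks' long axes along the guide's x
- block_a: plain plywood sample block, 60 long (own x) x 40 wide (own y) x 18 mm thick, about 30 g, loose, lying flat; the three blocks are alike. Origin: centre of its underside
- block_b: plain plywood sample block, 60 long (own x) x 40 wide (own y) x 18 mm thick, about 30 g, loose, lying flat; the three blocks are alike. Origin: centre of its underside
- block_c: plain plywood sample block, 60 long (own x) x 40 wide (own y) x 18 mm thick, about 30 g, loose, lying flat; the three blocks are alike. Origin: centre of its underside
- cap: bystander: grey plastic spray-can cap, 34 mm across, 30 mm high; origin at the centre of its underside
- eraser: bystander: white eraser, 42 x 18 x 12 mm; origin at the centre of its underside
- tape: bystander: roll of paper masking tape lying flat, 90 mm across, 24 mm high; origin at the centre of its underside
- can_left: bystander: aluminium spray can, 66 mm across, 190 mm high, standing to the robot's left; origin at the centre of its underside
- can_right: bystander: the same kind of spray can, standing to the robot's right; origin at the centre of its underside
Mind the look-alikes: they are no part of the job. Leave any orange, red or turquoise look-alike of the block_a alone.

How it is judged:
At the end, for the whole second after the job is handed in: All three blocks lie flat on the table, at rest, in the corner in any order: long axes square to the rail within 0.06 rad, each short end within 5 mm of the rail, and every block's centre within 106 mm of the stop's inner face (gaps of the row, stop included, total at most 6 mm) (x of block_a in the frame of guide between -0.035 and -0.02 m and y of block_a in the frame of guide between -0.106 and -0.01 m and z of each of block_a, block_b, block_c in the frame of guide below 0.004 m and angle between each of block_a, block_b, block_c's own z axis and vertical below 0.06 rad and angle between the x axis of each of block_a, block_b, block_c and the x axis of guide, either way round below 0.06 rad and linear speed of each of block_a, block_b, block_c below 0.01 m/s and x of block_b in the frame of guide between -0.035 and -0.02 m and y of block_b in the frame of guide between -0.106 and -0.01 m and x of block_c in the frame of guide between -0.035 and -0.02 m and y of block_c in the frame of guide between -0.106 and -0.01 m); the robot touches nothing.
It fails at once if one of the other things on the table is moved more than 25 mm from its place (distance of any of cap, eraser, tape, can_left, can_right from where it was at the start of the episode above 0.025 m).
It fails at once if one of the other things on the table is tipped over (angle between any of cap, eraser, tape, can_left, can_right's own z axis and vertical above 0.4 rad).
It also fails if it takes over 62 s, if anything falls off the work surface, if the arm or the gripper's body presses on something with over 40 N, if the wrist force passes 120 N, or if a joint passes its speed limit or range.

## Working session

There is one attempt and no reset: what is moved stays moved. The work goes in short steps, Python scripts to look and compute and a shell command to move; the robot and the scene stay as the last step left them, time stands still between calls to the robot, and variables do not carry over. Pictures are saved under pics/ and viewed, about 8 in all and at most 12, crops included, and the job is handed in when it is done.

```bash
mkdir -p pics; cat > h.py <<'E'
import numpy as np, cv2
from cell import read_state, read_camera
def f(c): return c["pixels"].shape[0]/2/np.tan(np.radians(c["vfov"])/2)
def Rt(c,s=None):
    if "R" in c: return np.array(c["R"]),np.array(c["t"])
    T=np.array(c["T_tool_cam"]);E=np.array(s["ee_rot"]);p=np.array(s["eef_pos"])
    Rw=E@T[:3,:3];tw=E@T[:3,3]+p
    return Rw.T,-Rw.T@tw
def ray(c,uv,z,s=None):
    R,t=Rt(c,s);uv=np.atleast_2d(np.array(uv,float))
    d=np.c_[(uv[:,0]-c["cx"])/f(c),(uv[:,1]-c["cy"])/f(c),np.ones(len(uv))]@R
    o=-R.T@t
    return o+d*((z-o[2])/d[:,2])[:,None]
E
python3 - <<'E'
from h import *
for n in("top","scene"):
    c=read_camera(n);cv2.imwrite(f"pics/{n}0.png",c["pixels"]);np.save(n+".npy",c,allow_pickle=True)
    print(n,c["vfov"],c["cx"],c["cy"],-np.array(c["R"]).T@c["t"],np.round(c["R"],3).tolist())
print(read_state())
E
```

```text
top 45.25433048478233 314.4030875923224 206.4582235409599 [ 0.20841635 -0.02370122  1.68628496] [[-0.02, -1.0, -0.004], [-0.981, 0.021, -0.193], [0.193, -0.0, -0.981]]
scene 45.90516491565001 310.7922973681485 195.3269415479636 [ 0.98781323 -0.59335552  1.13053316] [[0.766, 0.642, 0.01], [0.53, -0.623, -0.575], [-0.363, 0.446, -0.818]]
{'clock': 0.1, 'q': array([ 1.02538875e+00,  1.24447631e-01,  1.65154581e+00,  2.02519981e-05,
        1.36753694e+00, -8.26134330e-02]), 'dq': array([ 0.00188855, -0.00115721, -0.00390896, -0.00022138,  0.00211897,
       -0.0010015 ]), 'tau': array([ 3.81667178e-04, -4.24931467e+01, -3.66654074e+01, -2.59780029e-05,
        3.94044706e-03,  2.98853217e-05]), 'eef_pos': array([0.28995007, 0.58116303, 0.25216596]), 'ee_rot': array([[-8.94806621e-01,  4.46452759e-01, -1.02218506e-03],
       [ 4.46453893e-01,  8.94805125e-01, -1.64630343e-03],
       [ 1.79659718e-04, -1.92948171e-03, -9.99998122e-01]]), 'force': array([-0.79934053, -0.03573319, -0.37649261]), 'wrist_torque': array([0.005131  , 0.01219654, 0.04620718]), 'grip_width': 0.08536981140697597}
```

View pics/top0.png

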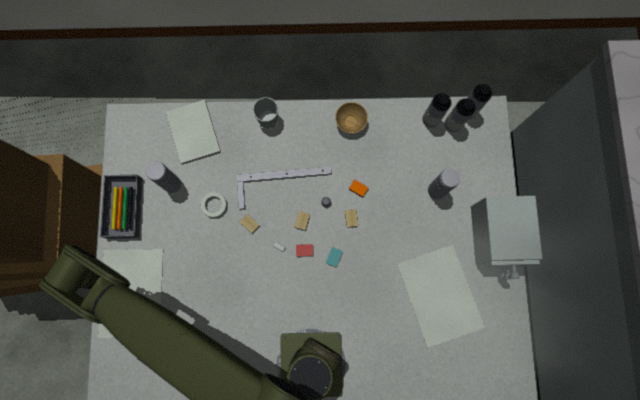

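View pics/scene0.png

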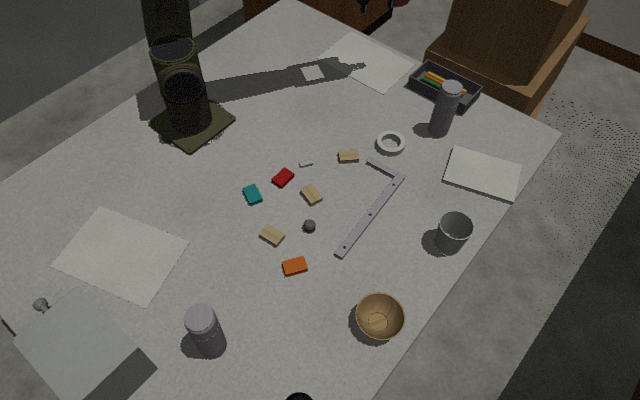

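Top view: plywood blocks are at (250,224), (302,221) and (351,218). The look-alikes are orange (358,188), red (305,251) and turquoise (335,257); their colour rules them out. The guide corner is near (243,181), cap (326,202), eraser (279,247), tape (214,205) and cans (160,175) and (446,183). Next I'll measure coarsely and make an enlarged confirmation crop.

```bash
python3 - <<'E'
from h import *
for n in("top","scene"):
    c=np.load(n+".npy",allow_pickle=True).item();im=c["pixels"]
    hsv=cv2.cvtColor(im,cv2.COLOR_BGR2HSV)
    m=cv2.inRange(hsv,(10,50,90),(30,150,255))
    cs,_=cv2.findContours(m,cv2.RETR_EXTERNAL,cv2.CHAIN_APPROX_NONE)
    for k in cs:
        a=cv2.contourArea(k)
        if 60<a<700:
            M=cv2.moments(k);p=[M['m10']/M['m00'],M['m01']/M['m00']]
            w=ray(c,k[:,0],0.018)[:,:2].astype(np.float32)*1000
            r=cv2.minAreaRect(w);print(n,a,np.round(p),np.round(ray(c,p,.018)[0]*1000),np.round(r[0]),np.round(r[1]),round(r[2]))
    if n=="top":
        print("guide",np.round(ray(c,[[243,181],[330,173],[244,208]],.015)*1000).tolist())
        print("cap,eraser,tape",np.round(ray(c,[[326,202],[279,247],[214,205]],.02)*1000).tolist())
        cv2.imwrite("pics/crop.png",cv2.resize(im[150:280,190:390],None,fx=4,fy=4,interpolation=cv2.INTER_CUBIC))
E
```

```text
top 165.0 [249. 223.] [480. 208.  18.] [481. 208.] [62. 38.] 47
top 167.0 [302. 220.] [487.  22.  18.] [487.  22.] [40. 61.] 73
top 165.0 [351. 218.] [ 492. -152.   18.] [ 492. -152.] [61. 40.] 5
top 91.0 [ 96. 168.] [693. 760.  18.] [700. 763.] [69. 37.] 63
top 289.5 [ 54. 162.] [718. 915.  18.] [725. 914.] [148.  72.] 48
guide [[635.0, 230.0, 15.0], [658.0, -83.0, 15.0], [536.0, 226.0, 15.0]]
cap,eraser,tape [[551.0, -65.0, 20.0], [394.0, 102.0, 20.0], [548.0, 332.0, 20.0]]
scene 251.5 [271. 234.] [ 495. -154.   18.] [ 495. -154.] [60. 40.] 5
scene 208.5 [311. 193.] [490.  20.  18.] [490.  20.] [40. 61.] 73
scene 167.0 [348. 154.] [483. 206.  18.] [483. 206.] [59. 40.] 47
scene 96.5 [538. 107.] [841. 780.  18.] [834. 815.] [ 18. 186.] 8
```

View pics/crop.png

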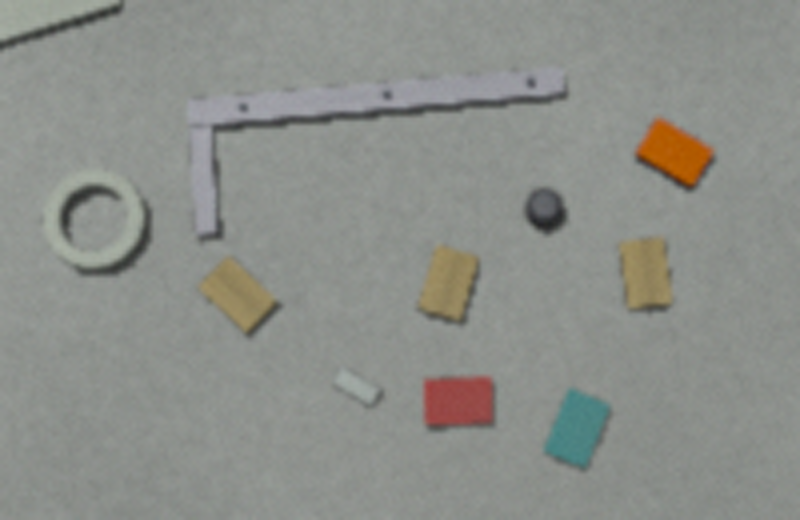

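The crop confirms it: the three tan blocks with wood grain are at crop (238,295), (448,284) and (645,273). Orange, red and turquoise are the look-alikes. Both cameras agree within 4 mm. I'll grip along the long axes, set the blocks short of the rail, then push. First I move over the corner for a close look.

```bash
python3 -m creep '0 0 -0.024 2 -3.2 0.2 8.5;0 0 -0.024 2 -3.2 0.2 8.5;0 0 -0.024 2 -3.2 0.2 8.5;0 0 -0.024 2 -3.2 0.2 8.5;0 0 -0.024 2 -3.2 0.2 8.5;0 0 -0.024 2 -3.2 0.2 8.5;0 0 -0.024 2 -3.2 0.2 8.5;0 0 -0.024 2 -3.2 0.2 8.5;0 0 -0.024 2 -3.2 0.2 8.5;0 0 -0.024 2 -3.2 0.2 8.5;0 0 -0.024 2 -3.2 0.2 8.5;0 0 -0.024 2 -3.2 0.2 8.5;0 0 0 0 0 0 8.5;0 0 0 0 0 0 8.5'
python3 - <<'E'
from h import *
s=read_state();c=read_camera("wrist");c["s"]=s;np.save("w1.npy",c,allow_pickle=True);cv2.imwrite("pics/w1.png",c["pixels"]);print(c["vfov"],np.round(c["T_tool_cam"],3).tolist())
E
```

```text
clock: 1.27
eef_pos: [0.5308, 0.196, 0.2769]
ee_rot: [[-0.729, 0.685, -0.001], [0.685, 0.729, 0.0], [0.001, -0.001, -1.0]]
force: [0.6, 0.9, -0.5]
grip_width: 0.085
58.88956327640135 [[0.0, -0.958, -0.286, 0.073], [1.0, -0.0, 0.001, -0.001], [-0.001, -0.286, 0.958, -0.121], [0.0, 0.0, 0.0, 1.0]]
```

View pics/w1.png

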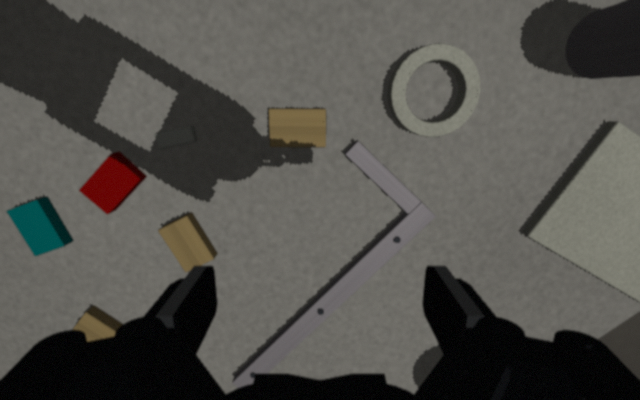

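Wrist view: block 1 is at (297,127), the guide's inner corner near (404,212), the stop end at (350,148) and the rail runs down to (236,380). I'll measure the guide edges and block 1 here.

```bash
python3 - <<'E'
from h import *
c=np.load("w1.npy",allow_pickle=True).item();im=c["pixels"];s=c["s"]
hsv=cv2.cvtColor(im,cv2.COLOR_BGR2HSV)
for p in[(350,285),(375,170),(330,200),(297,120),(500,300)]: print(p,im[p[1],p[0]],hsv[p[1],p[0]])
g=cv2.medianBlur(im,5).astype(int)
m=((g[...,0]-g[...,1]>4)&(g.sum(2)>150)).astype(np.uint8)*255
m[:,445:]=0;m[:140]=0
n,l,st,_=cv2.connectedComponentsWithStats(m);i=1+np.argmax(st[1:,4]);m=(l==i).astype(np.uint8)*255;print(st[i])
# rail inner (left-most pixel per row, rows 225..340); stop inner = left/bottom: lowest pixel per column cols 352..395
ra=np.array([[np.flatnonzero(m[y])[0]-.5,y] for y in range(225,340) if m[y].any()])
sa=np.array([[x,np.flatnonzero(m[:205,x])[-1]+.5] for x in range(358,396) if m[:205,x].any()])
L=[]
for a in(ra,sa):
    w=ray(c,a,.015,s)[:,:2].astype(np.float32)
    v=cv2.fitLine(w,cv2.DIST_HUBER,0,.001,.001).ravel();L.append(v)
    print("ang",np.degrees(np.arctan2(v[1],v[0]))%180,"res",np.std((w-v[2:])@[-v[1],v[0]])*1000)
A=np.c_[L[0][:2],-L[1][:2]];t=np.linalg.solve(A,L[1][2:]-L[0][2:]);print("corner",(L[0][2:]+t[0]*L[0][:2])*1000)
k=cv2.inRange(hsv,(10,60,60),(30,200,255))
cs,_=cv2.findContours(k,cv2.RETR_EXTERNAL,cv2.CHAIN_APPROX_NONE)
for q in cs:
    if cv2.contourArea(q)>700: 
        r=cv2.minAreaRect(ray(c,q[:,0],.018,s)[:,:2].astype(np.float32)*1000);print(q[:,0].mean(0),r)
cv2.imwrite("pics/m.png",m|k)
E
```

```text
(350, 285) [107 105 110] [168  12 110]
(375, 170) [115 113 117] [165   9 117]
(330, 200) [100 106 108] [ 23  19 108]
(297, 120) [ 66 101 118] [ 20 112 118]
(500, 300) [ 98 104 105] [ 26  17 105]Traceback (most recent call last):
  File "<stdin>", line 8, in <module>
    return _wrapfunc(a, 'argmax', axis=axis, out=out, **kwds)
    return bound(*args, **kwds)
ValueError: attempt to get argmax of an empty sequence
```

Threshold needs g[0]-g[1] > -2.

```bash
cat > meas.py <<'E'
from h import *
def guide(c,s,rr,cc,ymax,xmax=640,y0=0):
    g=cv2.medianBlur(c["pixels"],5).astype(int)
    m=((g[...,0]-g[...,1]>-2)&(g.sum(2)>260)).astype(np.uint8)*255
    m[:,xmax:]=0;m[:y0]=0
    n,l,st,_=cv2.connectedComponentsWithStats(m);i=1+np.argmax(st[1:,4]);m=(l==i).astype(np.uint8)*255;print(st[i])
    ra=np.array([[np.flatnonzero(m[y])[0]-.5,y] for y in range(*rr) if m[y].any()])
    sa=np.array([[x,np.flatnonzero(m[:ymax,x])[-1]+.5] for x in range(*cc) if m[:ymax,x].any()])
    L=[]
    for a in(ra,sa):
        w=ray(c,a,.015,s)[:,:2].astype(np.float32)
        v=cv2.fitLine(w,cv2.DIST_HUBER,0,.001,.001).ravel();L.append(v)
        print("ang",np.degrees(np.arctan2(v[1],v[0]))%180,"res",np.std((w-v[2:])@[-v[1],v[0]])*1000)
    A=np.c_[L[0][:2],-L[1][:2]];t=np.linalg.solve(A,L[1][2:]-L[0][2:]);print("corner",(L[0][2:]+t[0]*L[0][:2])*1000)
    return m
def blocks(c,s,z=.018,v=60):
    k=cv2.inRange(cv2.cvtColor(c["pixels"],cv2.COLOR_BGR2HSV),(10,60,v),(30,200,255))
    cs,_=cv2.findContours(k,cv2.RETR_EXTERNAL,cv2.CHAIN_APPROX_NONE)
    for q in cs:
        if cv2.contourArea(q)>700:
            r=cv2.minAreaRect(ray(c,q[:,0],z,s)[:,:2].astype(np.float32)*1000);print(q[:,0].mean(0),np.round(r[0],1),np.round(r[1],1),round(r[2],1))
    return k
E
python3 - <<'E'
from meas import *
c=np.load("w1.npy",allow_pickle=True).item();s=c["s"]
m=guide(c,s,(225,340),(362,396),206,445,140);k=blocks(c,s,.018,88)
cv2.imwrite("pics/m.png",m//2+k//2)
E
```

```text
[ 232  141  202  247 5953]
ang 94.04802 res 0.26543874
ang 4.4424877 res 0.68731093
corner [637.22577 234.61455]
[185.52142857 243.91428571] [488.4  23.5] [39.5 59.6] 73.1
[298.92045455 125.40909091] [481.5 209.8] [58.7 39. ] 46.8
```

View pics/m.png

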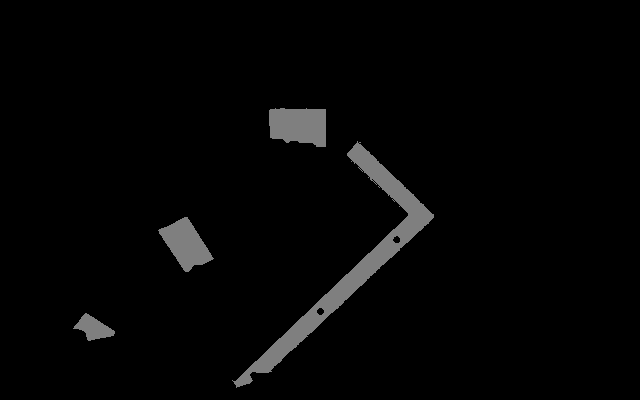

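Guide: corner (637,234), yaw 0.072 rad. Block 1 at (482,208), 46.8°, matching the tool's angle. Descending on it.

```bash
python3 -m creep '0 0 0 -0.8 0.2 -4 7.3;0 0 0 -0.8 0.2 -4 7.3;0 0 0 -0.8 0.2 -4 7.3;0 0 0 -0.8 0.2 -4 7.3;0 0 0 -0.8 0.2 -4 7.3;0 0 0 -0.8 0.2 -4 7.3;0 0 0 0 0 -0.8 7.3;0 0 0 0 0 -0.6 7.3;0 0 0 0 0 0 7.3;0 0 0 0 0 0 7.3'; python3 -m creep '0 0 0 0 0 0 5;0 0 0 0 0 0 5;0 0 0 0 0 0 5;0 0 0 0 0 0 5;0 0 0 0 0 0 5;0 0 0 0 0 0 5'
```

```text
clock: 2.15
eef_pos: [0.4844, 0.2106, 0.0258]
ee_rot: [[-0.732, 0.682, 0.004], [0.682, 0.732, 0.001], [-0.002, 0.004, -1.0]]
force: [-0.2, -0.7, -0.2]
grip_width: 0.0729
clock: 2.65
eef_pos: [0.4853, 0.2105, 0.0269]
ee_rot: [[-0.731, 0.682, 0.006], [0.682, 0.731, 0.002], [-0.003, 0.006, -1.0]]
force: [0.3, 0.4, 7.1]
grip_width: 0.0579
```

Gripped (57.9 mm). Lift, turn square with the guide, carry to slot 1.

```bash
python3 -m creep '0 0 0 0 0 1.5 5;0 0 0 0 0 3 5;0 0 -0.093 1.2 0 0 5;0 0 -0.093 1.2 0 0 5;0 0 -0.093 1.2 0 0 5;0 0 -0.093 1.2 0 0 5;0 0 -0.093 1.2 0 0 5;0 0 -0.093 1.2 0 0 5;0 0 -0.093 1.2 0 0 5;0 0 -0.093 1.2 0 0 5;0 0 0 0 0 0 5;0 0 0 0 0 0 5;0 0 0 0 0 0 5'
python3 - <<'E'
from h import *
s=read_state();c=read_camera("wrist");c["s"]=s;np.save("w2.npy",c,allow_pickle=True);cv2.imwrite("pics/w2.png",c["pixels"])
E
```

```text
clock: 3.73
eef_pos: [0.5779, 0.2095, 0.0687]
ee_rot: [[-0.078, 0.997, 0.0], [0.997, 0.078, 0.0], [0.0, 0.0, -1.0]]
force: [0.1, -0.3, -0.9]
grip_width: 0.0578
```

View pics/w2.png

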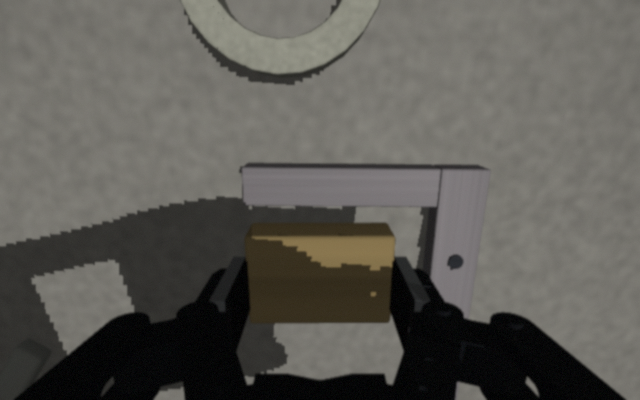

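The block is held square, its stop-side top edge at row 237. The stop's inner edge is at row 207 and the rail's inner edge at column ~437. Casting those rays for the last offsets.

```bash
python3 - <<'E'
from h import *
c=np.load("w2.npy",allow_pickle=True).item();s=c["s"]
print("stop",ray(c,[[260,207],[420,207]],.015,s)*1000,"rail",ray(c,[[439,215],[434,290]],.015,s)*1000)
zt=s["eef_pos"][2]-.003+.009
for dz in(0,.004):print("block edge",ray(c,[[253,237],[393,237]],zt+dz,s)*1000)
E
```

```text
stop [[545.72393818 226.87871038  15.        ]
 [627.74614104 233.25629547  15.        ]] rail [[638.2442297  229.73308455  15.        ]
 [643.06387103 186.3749211   15.        ]]
block edge [[552.59850926 234.56659032  74.72044792]
 [601.00703916 238.32507643  74.72044792]]
block edge [[553.27198686 236.20796196  78.72044792]
 [599.99207436 239.83535574  78.72044792]]
```

Held height matters here: with the block top at TCP−9 mm, its edge is at y≈230 against a stop at 229. I'll shift −3 mm in y and +6 mm in x, lower, release, and go behind the block with closed fingers.

```bash
python3 -m creep '0 0 0 0.6 -0.3 0 5;0 0 0 0 0 -1.8 5;0 0 0 0 0 -1.5 5;0 0 0 0 0 -0.7 5;0 0 0 0 0 0 5;0 0 0 0 0 0 6.8;0 0 0 0 0 0 6.8;0 0 0 0 0 0 6.8;0 0 0 0 0 2 6.8;0 0 0 0 0 2.5 6.8;0 0 0 -2.8 -0.2 0 3;0 0 0 -2.8 -0.2 0 0;0 0 0 0 0 0 0;0 0 0 0 0 0 0;0 0 0 0 0 0 0;0 0 0 0 0 -2.1 0;0 0 0 0 0 -2 0;0 0 0 0 0 0 0;0 0 0 0 0 0 0'
python3 - <<'E'
from h import *
s=read_state();c=read_camera("wrist");c["s"]=s;np.save("w3.npy",c,allow_pickle=True);cv2.imwrite("pics/w3.png",c["pixels"])
E
```

```text
clock: 5.37
eef_pos: [0.5282, 0.2024, 0.0314]
ee_rot: [[-0.076, 0.997, -0.002], [0.997, 0.076, -0.001], [-0.0, -0.002, -1.0]]
force: [0.6, 0.2, 1.1]
grip_width: 0.0001
```

View pics/w3.png

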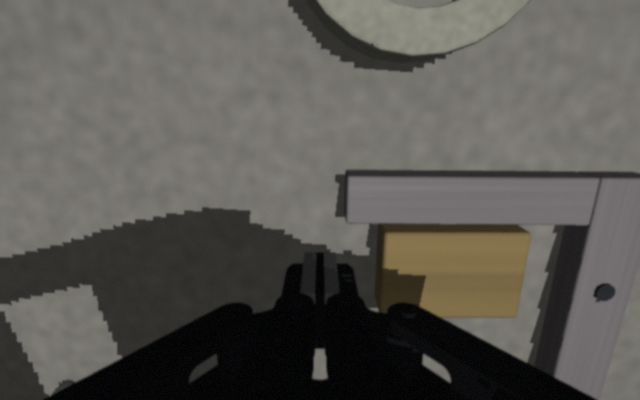

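Block 1 lies square, its side close to the stop; the closed fingers are just behind it. Pushing toward the rail.

```bash
python3 -m creep '0 0 0 0.4 0.03 0 0;0 0 0 0.4 0.03 0 0;0 0 0 0.4 0.03 0 0;0 0 0 0.4 0.03 0 0;0 0 0 0.4 0.03 0 0;0 0 0 0.4 0.03 0 0;0 0 0 0.4 0.03 0 0'; python3 -m creep '0 0 0 0.2 0.01 0 0;0 0 0 0.2 0.01 0 0;0 0 0 0 0 0 0';python3 -m creep '0 0 0 0.2 0.01 0 0;0 0 0 0.2 0.01 0 0;0 0 0 0 0 0 0'
```

```text
clock: 6.0
eef_pos: [0.5567, 0.2049, 0.0334]
ee_rot: [[-0.076, 0.997, -0.0], [0.997, 0.076, 0.0], [0.0, -0.0, -1.0]]
force: [-3.4, 0.1, 5.9]
grip_width: -0.0001
clock: 6.25
eef_pos: [0.561, 0.2052, 0.0334]
ee_rot: [[-0.076, 0.997, 0.0], [0.997, 0.076, 0.0], [0.0, 0.001, -1.0]]
force: [-2.6, -0.4, 6.2]
grip_width: -0.0001
clock: 6.5
eef_pos: [0.5649, 0.2054, 0.0334]
ee_rot: [[-0.076, 0.997, 0.001], [0.997, 0.076, 0.0], [0.0, 0.001, -1.0]]
force: [-2.7, -0.5, 4.7]
grip_width: -0.0004
```

Vertical force means the shut fingertips reach ~33 mm ahead and rub the table; raise 4 mm and continue.

```bash
python3 -m creep '0 0 0 0 0 0.5 0;0 0 0 0.2 0.01 0.1 0;0 0 0 0.2 0.01 0 0;0 0 0 0 0 0 0'; python3 -m creep '0 0 0 0.2 0.01 0 0;0 0 0 0.2 0.01 0 0;0 0 0 0 0 0 0'
python3 - <<'E'
from h import *
s=read_state();c=read_camera("wrist");c["s"]=s;np.save("w4.npy",c,allow_pickle=True);cv2.imwrite("pics/w4.png",c["pixels"])
E
```

```text
clock: 6.83
eef_pos: [0.5688, 0.2053, 0.0385]
ee_rot: [[-0.076, 0.997, 0.001], [0.997, 0.076, 0.0], [0.0, 0.001, -1.0]]
force: [-1.1, -0.2, 0.3]
grip_width: 0.0002
clock: 7.08
eef_pos: [0.5719, 0.2055, 0.0379]
ee_rot: [[-0.076, 0.997, -0.002], [0.997, 0.076, -0.0], [0.0, -0.002, -1.0]]
force: [-2.6, 0.7, 0.8]
grip_width: 0.0
```

View pics/w4.png

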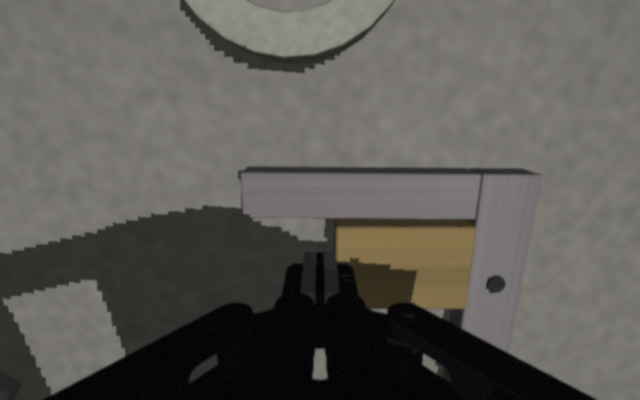

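Block 1's front is at column 475 with the rail edge at 478, and its side is against the stop at row 218. A final nudge to confirm contact, then retreat toward block 2 at (488,22), −17°.

```bash
python3 -m creep '0 0 0 0.15 0.01 0 0;0 0 0 0.15 0.01 0 0;0 0 0 0 0 0 0'
```

```text
clock: 7.38
eef_pos: [0.5725, 0.2056, 0.0378]
ee_rot: [[-0.076, 0.997, -0.008], [0.997, 0.076, -0.001], [-0.001, -0.008, -1.0]]
force: [-10.7, -1.0, 7.2]
grip_width: 0.0
```

```bash
python3 -m creep '0 0 0 -1 0 0 0;0 0 0 0 0 2.5 0;0 0 0 0 0 2.5 4;0 0 -0.093 -1.5 -3.6 0 8.5;0 0 -0.093 -1.5 -3.6 0 8.5;0 0 -0.093 -1.5 -3.6 0 8.5;0 0 -0.093 -1.5 -3.6 0 8.5;0 0 0 -1.5 -3.6 0 8.5;0 0 0 0 0 0 8.5;0 0 0 0 0 0 8.5;0 0 0 0 0 0 8.5'
```

```text
clock: 8.3
eef_pos: [0.4907, 0.0257, 0.0887]
ee_rot: [[0.292, 0.956, 0.002], [0.956, -0.292, 0.0], [0.001, 0.002, -1.0]]
force: [0.1, -0.3, 0.4]
grip_width: 0.0849
```

```bash
python3 -m creep '0 0 0 -0.3 -0.3 -2.5 8.5;0 0 0 0 0 -2.5 8.5;0 0 0 0 0 -1.1 8.5;0 0 0 0 0 0 8.5;0 0 0 0 0 0 5;0 0 0 0 0 0 5;0 0 0 0 0 0 5;0 0 0 0 0 0 5;0 0 0 0 0 0 5;0 0 0 0 0 0 5;0 0 0 0 0 0 5'
```

```text
clock: 9.22
eef_pos: [0.4891, 0.0228, 0.0293]
ee_rot: [[0.292, 0.956, 0.004], [0.956, -0.292, 0.0], [0.001, 0.004, -1.0]]
force: [0.7, 2.1, 6.6]
grip_width: 0.0578
```

```bash
python3 -m creep '0 0 0 0 0 1.5 5;0 0 0 0 0 3 5;0 0 0.0925 1.96 2.88 0 5;0 0 0.0925 1.96 2.88 0 5;0 0 0.0925 1.96 2.88 0 5;0 0 0.0925 1.96 2.88 0 5;0 0 0 1.96 2.88 0 5;0 0 0 0 0 0 5;0 0 0 0 0 0 5;0 0 0 0 0 0 5;0 0 0 0 0 0 5'
python3 - <<'E'
from h import *
s=read_state();c=read_camera("wrist");c["s"]=s;np.save("w5.npy",c,allow_pickle=True);cv2.imwrite("pics/w5.png",c["pixels"])
E
```

```text
clock: 10.13
eef_pos: [0.5843, 0.1658, 0.0719]
ee_rot: [[-0.073, 0.997, -0.001], [0.997, 0.073, -0.0], [-0.0, -0.001, -1.0]]
force: [-0.4, -0.5, -0.8]
grip_width: 0.0577
```

View pics/w5.png

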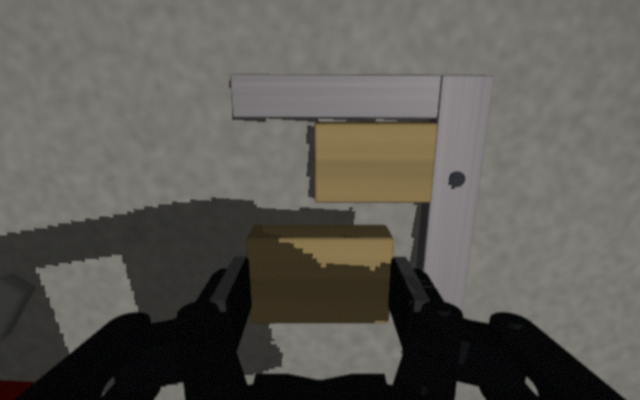

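Block 1 is flush with the rail, with a thin sliver at the stop (row 120). Its near edge is at row 202. Computing where block 2's side must go.

```bash
python3 - <<'E'
from h import *
c=np.load("w5.npy",allow_pickle=True).item();s=c["s"]
print("b1 near edge",ray(c,[[318,202],[431,202]],.018,s)*1000,"far",ray(c,[[318,123],[431,123]],.018,s)*1000)
print("stop",ray(c,[[300,118],[420,119]],.015,s)*1000, "rail",ray(c,[[438,125],[428,240]],.015,s)*1000)
zt=s["eef_pos"][2]-.011
for z in(zt-.004,zt):print("held",ray(c,[[250,237],[392,237]],z,s)*1000)
E
```

```text
b1 near edge [[581.63522795 188.07970744  18.        ]
 [639.36845702 192.32722998  18.        ]] far [[578.7874149  227.46254885  18.        ]
 [632.93570953 231.44382189  18.        ]]
stop [[569.87658341 229.00745509  15.        ]
 [628.2126785  232.82174542  15.        ]] rail [[637.43976175 230.63608286  15.        ]
 [642.26630034 170.34601236  15.        ]]
held [[554.24777021 182.25005066  56.85696734]
 [612.35073487 186.52608088  56.85696734]]
held [[554.97068748 183.8940635   60.85696734]
 [611.36029369 188.0440008   60.85696734]]
```

```bash
python3 -m creep '0 0 0 0.4 0.03 0 5;0 0 0 0 0 -1.8 5;0 0 0 0 0 -1.5 5;0 0 0 0 0 -1 5;0 0 0 0 0 0 5;0 0 0 0 0 0 6.8;0 0 0 0 0 0 6.8;0 0 0 0 0 0 6.8;0 0 0 0 0 2 6.8;0 0 0 0 0 2.5 6.8;0 0 0 -2.8 -0.2 0 3;0 0 0 -2.8 -0.2 0 0;0 0 0 0 0 0 0;0 0 0 0 0 0 0;0 0 0 0 0 0 0;0 0 0 0 0 -1.7 0;0 0 0 0 0 -1.7 0;0 0 0 0 0 0 0'
python3 -m creep '0 0 0 0.4 0.03 0 0;0 0 0 0.4 0.03 0 0;0 0 0 0.4 0.03 0 0;0 0 0 0.4 0.03 0 0;0 0 0 0.4 0.03 0 0;0 0 0 0.4 0.03 0 0;0 0 0 0.4 0.03 0 0;0 0 0 0.4 0.03 0 0;0 0 0 0.4 0.03 0 0;0 0 0 0.3 0.02 0 0;0 0 0 0 0 0 0'; python3 -m creep '0 0 0 0.2 0.01 0 0;0 0 0 0.2 0.01 0 0;0 0 0 0.2 0.01 0 0;0 0 0 0 0 0 0'
```

```text
clock: 11.68
eef_pos: [0.5322, 0.1626, 0.0376]
ee_rot: [[-0.074, 0.997, -0.004], [0.997, 0.074, -0.001], [-0.001, -0.004, -1.0]]
force: [-1.4, -0.1, -0.1]
grip_width: 0.0003
clock: 12.6
eef_pos: [0.5729, 0.1659, 0.0404]
ee_rot: [[-0.074, 0.997, 0.0], [0.997, 0.074, 0.0], [0.0, 0.0, -1.0]]
force: [0.5, 0.5, 0.7]
grip_width: 0.0004
clock: 12.93
eef_pos: [0.5786, 0.1662, 0.0404]
ee_rot: [[-0.074, 0.997, 0.0], [0.997, 0.074, 0.0], [0.0, 0.0, -1.0]]
force: [0.8, 0.4, -0.2]
grip_width: -0.0001
```

No contact force yet, beyond the expected point; checking with the camera.

```bash
python3 - <<'E'
from meas import *
s=read_state();c=read_camera("wrist");np.save("w6.npy",c,allow_pickle=True);cv2.imwrite("pics/w6.png",c["pixels"])
E
```

```text
(no output)
```

View pics/w6.png

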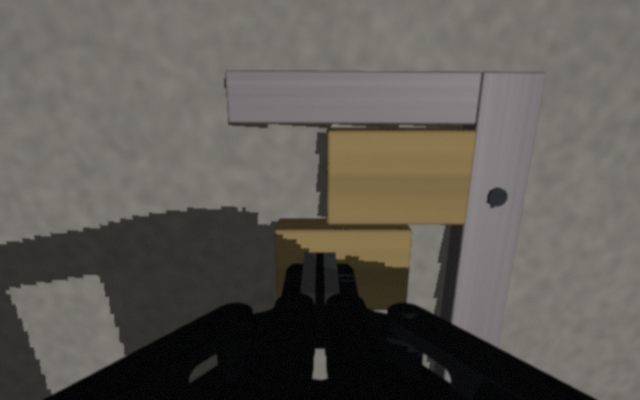

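Picture 10 viewed. Block 2 (columns 277–410) stayed put, gap to rail visible; the fingers slid over its top because they were too high. The tips reach only 22 mm, so I'll back off and push with TCP at ~30 mm.

```bash
python3 -m creep '0 0 0 0 0 2 0;0 0 0 -2.2 -0.15 0 0;0 0 0 -2.2 -0.15 0 0;0 0 0 0 0 0 0;0 0 0 0 0 -1.6 0;0 0 0 0 0 -1.5 0;0 0 0 0 0 0 0;0 0 0 0 0 0 0'
python3 -m creep '0 0 0 0.4 0.03 0 0;0 0 0 0.4 0.03 0 0;0 0 0 0.4 0.03 0 0;0 0 0 0.4 0.03 0 0;0 0 0 0.4 0.03 0 0;0 0 0 0.4 0.03 0 0;0 0 0 0.4 0.03 0 0;0 0 0 0.4 0.03 0 0;0 0 0 0 0 0 0'; python3 -m creep '0 0 0 0.2 0.01 0 0;0 0 0 0.2 0.01 0 0;0 0 0 0 0 0 0';python3 -m creep '0 0 0 0.2 0.01 0 0;0 0 0 0.15 0.01 0 0;0 0 0 0 0 0 0'
```

```text
clock: 13.65
eef_pos: [0.5336, 0.1631, 0.0285]
ee_rot: [[-0.074, 0.997, -0.002], [0.997, 0.074, -0.0], [-0.0, -0.002, -1.0]]
force: [0.5, -0.2, 0.4]
grip_width: 0.0001
clock: 14.4
eef_pos: [0.5675, 0.1658, 0.0302]
ee_rot: [[-0.074, 0.997, 0.002], [0.997, 0.074, 0.0], [0.0, 0.002, -1.0]]
force: [-0.0, 0.8, 1.5]
grip_width: -0.0
clock: 14.65
eef_pos: [0.569, 0.1658, 0.0298]
ee_rot: [[-0.074, 0.997, -0.005], [0.997, 0.074, -0.0], [-0.0, -0.005, -1.0]]
force: [-9.4, -0.5, 10.1]
grip_width: 0.0006
clock: 14.9
eef_pos: [0.5695, 0.1659, 0.0296]
ee_rot: [[-0.074, 0.997, -0.013], [0.997, 0.074, -0.002], [-0.001, -0.013, -1.0]]
force: [-19.1, -1.0, 19.2]
grip_width: -0.0001
```

Firm contact (−19 N). Retreat and go to block 3 at (494,−153), ~5°.

```bash
python3 -m creep '0 0 0 -1.2 0 0 0;0 0 0 0 0 3 0;0 0 0 0 0 3 4;0 0 0 -0.8 -3.98 0 8.5;0 0 0 -0.8 -3.98 0 8.5;0 0 0 -0.8 -3.98 0 8.5;0 0 0.01 -0.8 -3.98 0 8.5;0 0 0 -0.8 -3.98 0 8.5;0 0 0 -0.8 -3.98 0 8.5;0 0 0 -0.8 -3.98 0 8.5;0 0 0 -0.8 -3.98 0 8.5;0 0 0 0 0 0 8.5;0 0 0 0 0 0 8.5;0 0 0 0 0 0 8.5'
```

```text
clock: 16.07
eef_pos: [0.4976, -0.1525, 0.089]
ee_rot: [[-0.083, 0.997, -0.0], [0.997, 0.083, 0.0], [0.0, -0.0, -1.0]]
force: [-0.1, 0.8, 0.3]
grip_width: 0.0853
```

```bash
python3 -m creep '0 0 0 -0.35 0 -2.5 7.8;0 0 0 0 0 -2.5 7.8;0 0 0 0 0 -1.2 7.8;0 0 0 0 0 0 7.8;0 0 0 0 0 0 5;0 0 0 0 0 0 5;0 0 0 0 0 0 5;0 0 0 0 0 0 5;0 0 0 0 0 0 5;0 0 0 0 0 0 5;0 0 0 0 0 0 5'
```

```text
clock: 16.98
eef_pos: [0.4952, -0.1527, 0.0286]
ee_rot: [[-0.084, 0.996, 0.002], [0.996, 0.084, -0.001], [-0.001, 0.002, -1.0]]
force: [0.6, 1.0, 5.9]
grip_width: 0.0578
```

```bash
python3 -m creep '0 0 0 0 0 1.5 5;0 0 0 0 0 3 5;0 0 0 1.19 3.44 0 5;0 0 0 1.19 3.44 0 5;0 0 -0.011 1.19 3.44 0 5;0 0 0 1.19 3.44 0 5;0 0 0 1.19 3.44 0 5;0 0 0 1.19 3.44 0 5;0 0 0 1.19 3.44 0 5;0 0 0 1.19 3.44 0 5;0 0 0 0 0 0 5;0 0 0 0 0 0 5;0 0 0 0 0 0 5'
python3 - <<'E'
from h import *
s=read_state();c=read_camera("wrist");c["s"]=s;np.save("w7.npy",c,allow_pickle=True);cv2.imwrite("pics/w7.png",c["pixels"])
E
```

```text
clock: 18.07
eef_pos: [0.5889, 0.1227, 0.0717]
ee_rot: [[-0.074, 0.997, -0.001], [0.997, 0.074, -0.001], [-0.0, -0.001, -1.0]]
force: [-0.3, 0.3, -0.4]
grip_width: 0.0581
```

View pics/w7.png

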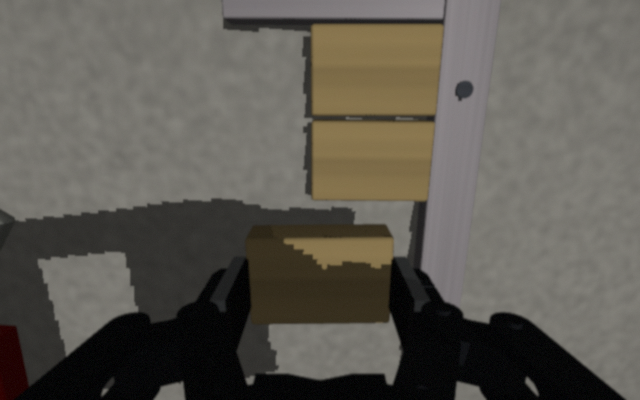

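Picture 11: blocks 1 and 2 are both flush to the rail (columns 443→430) with only a thin gap between them at row 118. Block 3 is in the same relation as block 2 was, so I repeat the release and push.

```bash
python3 -m creep '0 0 0 0.2 0.02 0 5;0 0 0 0 0 -1.8 5;0 0 0 0 0 -1.5 5;0 0 0 0 0 -1 5;0 0 0 0 0 0 5;0 0 0 0 0 0 6.8;0 0 0 0 0 0 6.8;0 0 0 0 0 0 6.8;0 0 0 0 0 2 6.8;0 0 0 0 0 2.5 6.8;0 0 0 -2.8 -0.2 0 3;0 0 0 -2.8 -0.2 0 0;0 0 0 0 0 0 0;0 0 0 0 0 0 0;0 0 0 0 0 -1.5 0;0 0 0 0 0 -1.5 0;0 0 0 0 0 -1.3 0;0 0 0 0 0 0 0;0 0 0 0 0 0 0'
python3 -m creep '0 0 0 0.4 0.03 0 0;0 0 0 0.4 0.03 0 0;0 0 0 0.4 0.03 0 0;0 0 0 0.4 0.03 0 0;0 0 0 0.4 0.03 0 0;0 0 0 0.4 0.03 0 0;0 0 0 0.4 0.03 0 0;0 0 0 0.4 0.03 0 0;0 0 0 0 0 0 0'; python3 -m creep '0 0 0 0.2 0.01 0 0;0 0 0 0.2 0.01 0 0;0 0 0 0 0 0 0'
```

```text
clock: 19.7
eef_pos: [0.5354, 0.1189, 0.0306]
ee_rot: [[-0.073, 0.997, -0.002], [0.997, 0.073, -0.0], [-0.0, -0.002, -1.0]]
force: [0.8, 0.4, -0.7]
grip_width: 0.0001
clock: 20.45
eef_pos: [0.5687, 0.1215, 0.0321]
ee_rot: [[-0.073, 0.997, 0.002], [0.997, 0.073, 0.0], [0.0, 0.002, -1.0]]
force: [-0.9, 0.8, 0.2]
grip_width: -0.0001
clock: 20.7
eef_pos: [0.5718, 0.1217, 0.0317]
ee_rot: [[-0.073, 0.997, 0.0], [0.997, 0.073, 0.0], [0.0, 0.0, -1.0]]
force: [-2.1, 0.2, 2.4]
grip_width: 0.0002
```

```bash
python3 -m creep '0 0 0 0.2 0.01 0 0;0 0 0 0.2 0.01 0 0;0 0 0 0 0 0 0'
```

```text
clock: 20.95
eef_pos: [0.5729, 0.1217, 0.0315]
ee_rot: [[-0.073, 0.997, -0.008], [0.997, 0.073, -0.001], [-0.0, -0.008, -1.0]]
force: [-12.8, -1.3, 12.8]
grip_width: -0.0005
```

Flush. Now go round to the open side of block 3 and close the row toward the stop.

```bash
python3 -m creep '0 0 0 -1.5 0 0 0;0 0 0 0 -2.2 0 0;0 0 0 0 -2.2 0 0;0 0 0 1.6 0 0 0;0 0 0 1.6 0 0 0;0 0 0 1.7 0 0 0;0 0 0 0 0 0 0;0 0 0 0 0 0 0'
python3 -m creep '0 0 0 -0.03 0.4 0 0;0 0 0 -0.03 0.4 0 0;0 0 0 -0.03 0.4 0 0;0 0 0 0 0 0 0'; python3 -m creep '0 0 0 -0.02 0.25 0 0;0 0 0 -0.02 0.25 0 0;0 0 0 0 0 0 0'; python3 -m creep '0 0 0 -0.01 0.2 0 0;0 0 0 0 0 0 0';python3 -m creep '0 0 0 -0.01 0.2 0 0;0 0 0 0 0 0 0'
```

```text
clock: 21.62
eef_pos: [0.6097, 0.0777, 0.031]
ee_rot: [[-0.073, 0.997, -0.0], [0.997, 0.073, -0.0], [-0.0, -0.0, -1.0]]
force: [-0.4, 0.6, -0.6]
grip_width: -0.0002
clock: 21.95
eef_pos: [0.6077, 0.0908, 0.0312]
ee_rot: [[-0.074, 0.997, -0.0], [0.997, 0.074, 0.0], [0.0, -0.0, -1.0]]
force: [0.2, 0.1, 0.1]
grip_width: 0.0
clock: 22.2
eef_pos: [0.6079, 0.0953, 0.0314]
ee_rot: [[-0.073, 0.997, 0.0], [0.997, 0.073, 0.0], [0.0, 0.0, -1.0]]
force: [-0.3, 0.4, -0.2]
grip_width: 0.0005
clock: 22.37
eef_pos: [0.608, 0.097, 0.0314]
ee_rot: [[-0.073, 0.997, 0.0], [0.997, 0.073, 0.0], [0.0, 0.0, -1.0]]
force: [-1.0, 0.6, 0.1]
grip_width: -0.0
clock: 22.53
eef_pos: [0.6079, 0.0989, 0.0313]
ee_rot: [[-0.073, 0.997, -0.0], [0.997, 0.073, -0.0], [-0.0, -0.0, -1.0]]
force: [0.3, 0.3, 0.0]
grip_width: -0.0001
```

```bash
python3 -m creep '0 0 0 -0.01 0.2 0 0;0 0 0 0 0 0 0'; python3 -m creep '0 0 0 -0.01 0.15 0 0;0 0 0 0 0 0 0';python3 -m creep '0 0 0 -0.01 0.15 0 0;0 0 0 0 0 0 0'
```

```text
clock: 22.7
eef_pos: [0.6078, 0.1009, 0.0313]
ee_rot: [[-0.073, 0.997, -0.0], [0.997, 0.073, -0.0], [-0.0, -0.0, -1.0]]
force: [-0.6, -0.5, -0.1]
grip_width: 0.0003
clock: 22.87
eef_pos: [0.6078, 0.101, 0.0314]
ee_rot: [[-0.074, 0.997, 0.0], [0.997, 0.074, -0.003], [-0.003, -0.0, -1.0]]
force: [0.2, -6.1, 0.6]
grip_width: -0.0002
clock: 23.03
eef_pos: [0.6078, 0.1012, 0.0314]
ee_rot: [[-0.074, 0.997, -0.0], [0.997, 0.074, -0.005], [-0.005, -0.0, -1.0]]
force: [-0.6, -11.7, 1.3]
grip_width: 0.0001
```

Stiff contact at the expected place (−12 N, y=101). Back off, rise and check.

```bash
python3 -m creep '0 0 0 0 -1.5 0 0;0 0 0 -0.5 0 3.8 0;0 0 0 -0.5 0 3.8 0;0 0 0 -0.5 0 3.8 0;0 0 0 -0.5 1 3.8 0;0 0 0 0 1 0 0;0 0 0 0 0 0 0;0 0 0 0 0 0 0;0 0 0 0 0 0 0'
python3 - <<'E'
from meas import *
s=read_state();c=read_camera("wrist");c["s"]=s;np.save("w8.npy",c,allow_pickle=True);im=c["pixels"]
cv2.imwrite("pics/w8.png",im)
k=blocks(c,s,.018,50)
t=read_camera("top");o=np.load("top.npy",allow_pickle=True).item()
d=cv2.absdiff(t["pixels"],o["pixels"]).max(2)
for n,p in dict(cap=(326,202),eraser=(279,247),tape=(214,205),canR=(446,183),canL=(160,175),red=(305,251)).items(): print(n,d[p[1]-8:p[1]+9,p[0]-8:p[0]+9].mean())
E
```

```text
clock: 23.78
eef_pos: [0.5866, 0.1084, 0.1813]
ee_rot: [[-0.073, 0.997, -0.003], [0.997, 0.073, -0.0], [-0.0, -0.003, -1.0]]
force: [0.4, 0.5, 0.1]
grip_width: -0.0
[357.17167382 107.92918455] [610.3 171.7] [ 60.2 119.8] 3.9
cap 7.57439446366782
eraser 84.9757785467128
tape 8.29757785467128
canR 6.8788927335640135
canL 7.166089965397924
red 55.42214532871972
```

View pics/w8.png

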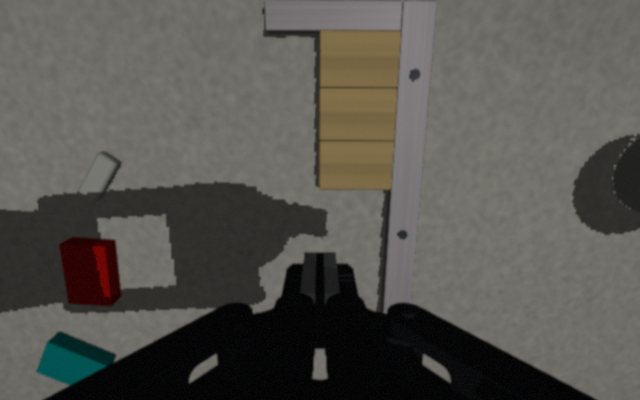

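Picture 12: the three blocks form one tight row in the corner (columns 320–400, rows 30–188). The outline measures 60.2 × 119.8 mm at 3.9°, flush with the rail and stop.

```bash
python3 - <<'E'
from h import *
c=np.load("w8.npy",allow_pickle=True).item();print("eraser",ray(c,[[100,175]],.012,c["s"])*1000)
from cell import hand_in
print(hand_in())
E
```

```text
eraser [[402.60334075 107.59876661  12.        ]]
the job is handed in; nothing more can be done
None
```

I placed all three plywood blocks in the guide's corner in one tight row and handed the job in at about 24 s on the robot's clock. I gripped each block along its length and set it down just short of the rail. I then pushed it flush with closed fingers, and finally pushed the whole row against the stop.

**Row:** The last wrist picture shows one outline of 60.2 × 119.8 mm (ideal 60 × 120) at 3.9°, against a guide angle of 4.0–4.4°. There is no visible gap to the rail or stop. The pushes ended in stiff contact: about −11 to −19 N at the rail and −12 N at the stop. The gripper was clear of everything at the end.

**Mishap:** My first push on block 2 ran too high and slid over its top without moving it. I repeated the push lower.

**Other things on the table:** The cap, tape and both cans look unchanged in the top view. That comparison failed for the eraser and the red block: it flagged both spots as changed, probably because the arm was in view there. In the wrist picture the eraser measured (403,108) mm against a rough (394,102) mm at the start. I never went near it, so I put the difference down to hand-picked pixels. I did not re-measure the red block.

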